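Put the weighed glass bottle away in the drawer

TASK

Take the squat weighing bottle off the balance pan, stand it upright in the open drawer of the low white unit, let go of it, and then slide the drawer fully shut without slamming it. The bottle is thin glass and the balance is delicate: grip the bottle lightly (40 N at most), keep it upright, set it down softly rather than dropping it, and do not lean on the balance. Leave the other glassware where it stands.

Things in the scene. Friction and masses are not known exactly. Their poses are not given: they have to be found in the camera images.
- bottle_center (a point): Centre (half-way up) of the weighing bottle to be put away: an upright squat cylinder of amber glass with a flat lid, 50 mm in diameter, 50 mm high, straight sides, 75 to 155 g, one rigid piece. At the start it stands on the balance pan, up to 30 mm off the pan's centre. z axis up.
- pan (a point): Centre of the upper face of the balance pan, a steel disc 120 mm in diameter and 5 mm thick, 60 mm above the table. Its x axis points from the display to the back of the balance, z up.
- balance: The fixed precision balance: low white case 210 mm (x) by 160 mm (y), top 50 mm above the table; display and keys on the end facing the robot, pan at the far end (its centre 33 mm behind the case's centre). Origin: centre of the underside.
- unit_front (a point): The fixed low white storage unit, 240 mm deep (x), 240 mm wide (y), 90 mm high, with one drawer in the face towards the robot and a small grey display block (30 mm high) on the rear half of its top. This point: bottom centre of its front face, at table height; x points from the front to the back, z up.
- tray_spot (a point): A point moving with the drawer: on the upper face of its tray's floor (18 mm above the table), mid-width, 65 mm behind the rear face of the drawer's front panel. x points into the unit, z up. The floor spans x -60 to +140 mm and y -99 to +99 mm from here; side rims stand 19 mm and the 14 mm thick front panel 61 mm above it.
- handle (a point): Centre of the drawer's bar handle, moving with the drawer: a level steel bar 11 mm thick and 120 mm long along its y, 35 mm in front of the drawer's front panel and 61 mm above the table. x points into the unit (the way to push it shut). The top edge of the front panel is 79 mm above the table.
- drawer (a joint): How far the drawer is open, m: 0 fully shut (a firm stop), 0.165 fully open; 130 to 155 mm at the start, and as much of the tray, counted from the rear face of the front panel, is uncovered. It slides along the unit's x and stays where it is left; the opening it enters is 60 mm high above the tray's floor. About 2 N keeps it moving slowly.
- tall_bottle_center (a point): Centre (half-way up) of another weighing bottle, tall and slim, 38 mm in diameter, 80 mm high, on the table beside the balance. To be left alone.
- reagent: Amber reagent bottle with a black cap, 72 mm in diameter, 150 mm high, on the table to the left of the drawer unit. Origin: centre of its underside. To be left alone.
- beaker: Glass beaker, 68 mm in diameter, 85 mm high, on the table behind the balance. Origin: centre of its underside. To be left alone.
- jar: White screw-top jar, 60 mm in diameter, 70 mm high, on the table behind the balance. Origin: centre of its underside. To be left alone.
There are look-alikes about, which are no part of the job. What is shaped like the part that bears bottle_center but green, pink or red is not meant.

How it is judged:
By the outcome, as a careful person would: the job done as asked, in the order asked, and still so for the second after the job is handed in, with the robot touching nothing.
It also fails if it takes over 61 s, if anything falls off the work surface, if the arm or the gripper's body presses on something with over 40 N, if the wrist force passes 120 N, or if a joint passes its speed limit or range.

ROBOT

A 6-joint arm with a two-finger parallel gripper is mounted at the origin on the work surface. World frame = base frame: x ahead of the robot, y to its left, z up, the work surface at z = 0. Lengths are in mm, angles in rad, forces in N, time in s.
With the tool pointing down it reaches from about 275 to 975 mm from the base axis. Payload 8.4 kg.
Tool frame: the origin (TCP) lies midway between the tips of the shut fingers; the grasp point (between the pads) lies 19 mm behind it; z points along the fingers, y is the direction in which the jaws open and shut (so a half turn about z gives the same grasp; the last joint's range is limited). The gripper opens to 92 mm and grips with 3 to 60 N. Pads are 20 mm wide; open, the fingers measure 128 mm over their backs; the gripper's body (75 mm by 189 mm) begins 69 mm behind the grasp point.
Start: joints at [-1.215, 0.353, 1.633, -0, 1.155, -0.002], TCP at [218.883, -585.421, 214.583] pointing down, gripper open.
Joint ranges: [-2.63, 2.63], [-0.92, 2.1], [0.06, 2.66], [-1.3, 4.44], [0, 2.69], [-3.02, 3.02]. Speed limits (rad/s): [2.22, 2.22, 2.79, 3.14, 3.14, 3.14].

INTERFACE

Orientations are given as a unit quaternion [w, x, y, z].
In Python, from bench import observe, capture, job_done gives the robot as it stands.
- The arm moves only by the tool arm_command, never from a script. Its argument "commands" is a list of rows, each a list of 7 numbers: the opening, from -1 (shut) to 1 (fully open), then the shift along the tool's x, y, z in m, then the turn, a rotation vector about the tool's x, y, z in degrees. In form: [[fingers, dx, dy, dz, wx, wy, wz], ...]. A call has 1 to 12 rows; each row is the pose to reach, as a shift and turn from the pose commanded when the call began, along the tool's axes at that moment; what a row does not reach only later rows make up. A row lasts 1/12 s, in which the tool goes at most 41.7 mm and 7.16 degrees, less where a joint would pass 70% of its speed; a pose out of reach is approached as far as the arm can. A call with a gripper value outside its range is refused whole. The fingers move at their own pace and stop on an object; "grip_force" is the grip in N (left out, the last holds). Time passes only in rows, so rows that repeat a pose let the fingers close. It gives the time, the measured TCP pose, the force and the opening at its end, in the units of the state.
- observe(): the state, without advancing time (a new reading comes with each control period).
- capture(name): name is "scene" or "top" or "wrist"; returns a dict with "img" (384x512x3 uint8, red, green, blue), "fx", "fy", "cx", "cy" (pixels), "world_to_cam" (4x4, takes a point from world to camera coordinates); the wrist camera has in their place "T_tool_cam" (4x4, takes a point from camera to tool coordinates, whose origin is the TCP and whose axes are the flange's). Camera axes: x right, y down, z forward; pixel columns grow to the right and rows downward; lengths in mm; the calibration is good to about 2 mm. A picture is of the moment at which its call begins: read the wrist's pose just before it. There is no depth.
- job_done(): hands the job in, once; it reports no verdict.
The state is a dict: "time_s": time; "q": joint angles; "qd": joint speeds; "joint_efforts": joint torques, N m; "ee_pos": TCP position; "tool_rot": TCP orientation; "wrist_force": force on the tool from outside, world axes, zero at the start; "ft_torque": the same for the moment, N m; "grip_width": opening from 0.0 (shut) to 1.0 (fully open).
Only numpy, scipy, OpenCV 4.12 (cv2) and the standard library are available. Lean on these libraries where they do the work, as an engineer would, in place of code of your own. Each camera call takes 0.05 s, during which the arm holds its last target. There are 200 camera calls.

## Working session

There is one attempt and no reset: what is moved stays moved. The work goes in short steps, Python scripts to look and compute and a tool call to move; the robot and the scene stay as the last step left them, time stands still between calls to the robot, and variables do not carry over. Pictures are saved under pics/ and viewed, about 8 in all and at most 12, crops included, and the job is handed in when it is done.

Besides the shell and the picture viewer there is one more tool, called after ">>>" as a command line: name --pt "numbers of a row" for each row, then --argument value for the rest. arm_command: Moves the arm, as the interface text tells. Its arguments: {"type":"object","properties":{"commands":{"type":"array"},"grip_force":{"type":"number"}},"required":["commands"]}

```bash
mkdir -p pics
cat > h.py <<'E'
import numpy as np, cv2
from bench import observe, capture, job_done
def save(c,n): cv2.imwrite('pics/'+n+'.png', c['img'][:,:,::-1])
E
python3 - <<'E'
from h import *
import pickle
s=observe(); print(s)
a=[]
d={}
for n in ('scene','top'):
    c=capture(n); d[n]=c; a.append(c['img']); print(n,c['fx'],c['fy'],c['cx'],c['cy'],np.round(c['world_to_cam'],4).tolist())
pickle.dump(d,open('d.pkl','wb'))
for c,n in zip(a,('scene','top')): cv2.imwrite(f'pics/{n}0.png',cv2.resize(c[:,:,::-1],(800,600)))
E
```

```text
{'time_s': 0.0, 'q': array([-1.21541030e+00,  3.53622375e-01,  1.63412729e+00,  2.17715468e-05,
        1.15520303e+00, -2.38797595e-03]), 'qd': array([-5.25242755e-04,  3.72772553e-05, -2.33508008e-03, -8.23824810e-04,
       -8.64593849e-04, -1.30079329e-03]), 'joint_efforts': array([-4.98692025e-03, -5.93856311e+01, -3.34217834e+01,  6.92638149e-02,
        2.34435825e-02, -1.23837654e-04]), 'ee_pos': array([ 218.71057457, -584.95570468,  213.88272448]), 'tool_rot': array([-6.71204410e-04,  9.84042898e-01,  1.77930075e-01, -1.09599339e-04]), 'wrist_force': array([ 0.16567691,  0.25131534, -0.46836074]), 'ft_torque': array([0.01382603, 0.00638852, 0.00328914]), 'grip_width': 1.0025946960522145}
scene 477.58671979167985 477.58671979167985 258.9282845781667 197.58308981667216 [[0.618, 0.7861, -0.0073, -397.2971], [0.6072, -0.4832, -0.6307, -313.8372], [-0.4993, 0.3854, -0.776, 1668.2546], [0.0, 0.0, 0.0, 1.0]]
top 402.5293487448072 402.5293487448072 259.5740178853055 196.54393299711936 [[0.0021, -0.9995, -0.0321, 28.8588], [-0.994, 0.0014, -0.1091, 607.9983], [0.1091, 0.0322, -0.9935, 1107.2406], [0.0, 0.0, 0.0, 1.0]]
```

View pics/scene0.png

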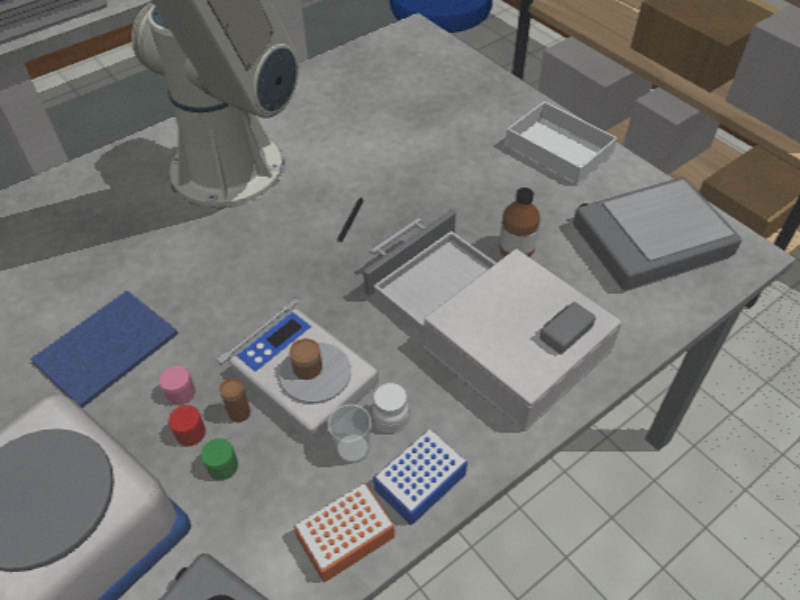

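View pics/top0.png

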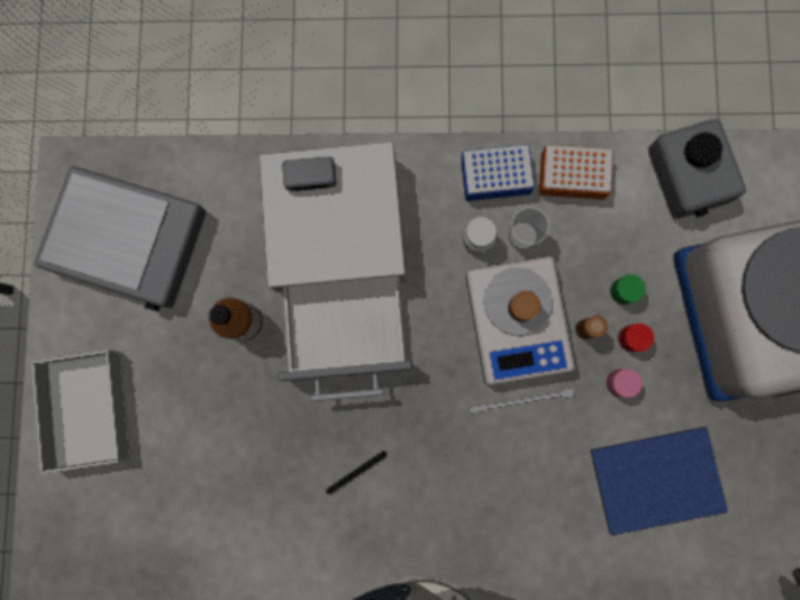

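The scene view shows the squat bottle's lid at about (306,348), and the top view has it at (525,304). The drawer is open: its handle bar runs (313,395)–(382,393) in the top view. The unit's front top corners are at (403,276) and (271,283) in the top view, and at (427,322) and (519,252) in the scene view.

```bash
cat >> h.py <<'E'
def P(c):
    K=np.array([[c['fx'],0,c['cx']],[0,c['fy'],c['cy']],[0,0,1]]); return K@np.array(c['world_to_cam'])[:3]
def tri(c1,c2,u,v):
    X=cv2.triangulatePoints(P(c1),P(c2),np.array(u,float).reshape(2,1),np.array(v,float).reshape(2,1)); return (X[:3]/X[3]).ravel()
def plane(Pm,u,z):
    A=Pm; M=np.array([A[0]-u[0]*A[2],A[1]-u[1]*A[2]])
    return np.linalg.solve(M[:,:2],-(M[:,2]*z+M[:,3]))
E
python3 - <<'E'
from h import *
import pickle
d=pickle.load(open('d.pkl','rb')); s,t=d['scene'],d['top']; k=.64
pts={'lid':((306,348),(525,303),110),'unitR':((427,322),(403,276),90),'unitL':((519,252),(271,283),90),
'panelR':((365,271),(411,367),79),'panelL':((455,217),(279,375),79),'hR':((374,249),(382,393),61),'hL':((422,224),(313,396),61),
'tall':((233,386),(593,325),80),'pan':((314,372),(517,301),60),'reag':((525,196),(220,315),150)}
for n,(a,b,z) in pts.items():
    a=np.array(a)*k;b=np.array(b)*k
    print(n,tri(s,t,a,b).round(), 'scene@z',plane(P(s),a,z).round(),'top@z',plane(P(t),b,z).round())
E
```

```text
lid [ 606. -173.  117.] scene@z [ 601. -171.] top@z [ 606. -174.]
unitR [660.  35.  74.] scene@z [670.  28.] top@z [656.  32.]
unitL [646. 265.  87.] scene@z [649. 265.] top@z [644. 262.]
panelR [500.  19.  78.] scene@z [501.  20.] top@z [499.  18.]
panelL [485. 251.  64.] scene@z [496. 241.] top@z [485. 247.]
hR [456.  71.  66.] scene@z [453.  76.] top@z [454.  69.]
hL [450. 194.  52.] scene@z [457. 190.] top@z [449. 190.]
tall [ 571. -295.   80.] scene@z [ 571. -296.] top@z [ 572. -295.]
pan [ 615. -170.   57.] scene@z [ 617. -172.] top@z [ 616. -168.]
reag [584. 333. 143.] scene@z [589. 328.] top@z [583. 330.]
```

```bash
cat >> h.py <<'E'
from scipy.spatial.transform import Rotation as Ro
def Rt(s): q=s['tool_rot']; return Ro.from_quat([q[1],q[2],q[3],q[0]])
def go(pos,yawdeg):
    s=observe(); R=Rt(s); a=np.radians(yawdeg); c,n=np.cos(a),np.sin(a)
    T=Ro.from_matrix(np.array([[c,n,0],[n,-c,0],[0,0,-1]]))
    print('t',round(s['time_s'],2),'shift',np.round(R.inv().apply(np.array(pos)-s['ee_pos'])/1000,4),'turn',np.round((R.inv()*T).as_rotvec(True),2),
     'pos',s['ee_pos'].round(1),'F',s['wrist_force'].round(1),'w',round(s['grip_width']*92,1))
E
python3 - <<'E'
from h import *
print(capture('wrist')['T_tool_cam'].round(3))
go((604,-173,210),3)
E
```

```text
[[-2.00000e-03 -9.59000e-01 -2.84000e-01  8.04860e+01]
 [ 1.00000e+00 -2.00000e-03 -1.00000e-03 -4.28000e-01]
 [ 1.00000e-03 -2.84000e-01  9.59000e-01 -1.69988e+02]
 [ 0.00000e+00  0.00000e+00  0.00000e+00  1.00000e+00]]
t 0.15 shift [ 0.5052 -0.251   0.0043] turn [-6.00e-02  1.00e-02  1.75e+01] pos [ 218.7 -585.1  214. ] F [0.  0.7 0.6] w 92.1
```

>>> arm_command --pt "1 0.02 -0.01 0 0 0 1" --pt "1 0.05 -0.025 0 0 0 2" --pt "1 0.085 -0.042 0 0 0 3" --pt "1 0.12 -0.06 0 0 0 4.5" --pt "1 0.155 -0.077 0 0 0 6" --pt "1 0.19 -0.094 0 0 0 7.5" --pt "1 0.225 -0.112 0 0 0 9" --pt "1 0.26 -0.129 0 0 0 10.5" --pt "1 0.295 -0.147 0 0 0 12" --pt "1 0.33 -0.164 0 0 0 13.5" --pt "1 0.365 -0.181 0 0 0 15" --pt "1 0.4 -0.199 0.002 0 0 16"

```text
time_s: 1.15
ee_pos: [525.0, -257.4, 212.8]
tool_rot: [0.0, 0.999, 0.039, 0.0]
wrist_force: [1.0, 0.1, 0.6]
grip_width: 1.0
```

Run:
```python
from h import *
go((604,-173,210),3)
```

```text
t 1.15 shift [ 0.0852 -0.0781  0.0028] turn [ 0.02 -0.02  1.42] pos [ 525.  -257.4  212.8] F [1.  0.1 0.6] w 92.0
```

>>> arm_command --pt "1 0.03 -0.027 0.001 0 0 0.5" --pt "1 0.055 -0.05 0.002 0 0 1" --pt "1 0.075 -0.068 0.003 0 0 1.4" --pt "1 0.085 -0.078 0.003 0 0 1.4" --pt "1 0.085 -0.078 0.003 0 0 1.4" --pt "1 0.085 -0.078 0.003 0 0 1.4"

```text
time_s: 1.65
ee_pos: [602.1, -174.5, 209.2]
tool_rot: [0.0, 1.0, 0.028, -0.001]
wrist_force: [-0.0, -0.2, -0.0]
grip_width: 0.999
```

Run:
```python
from h import *
go((604,-173,210),3)
s=observe();c=capture('wrist'); cv2.imwrite('pics/w1.png',cv2.resize(c['img'][:,:,::-1],(800,600)))
T=np.eye(4);T[:3,:3]=Rt(s).as_matrix();T[:3,3]=s['ee_pos']
c['world_to_cam']=np.linalg.inv(T@c['T_tool_cam'])
import pickle;pickle.dump(c,open('w1.pkl','wb'))
```

```text
t 1.65 shift [ 0.002  -0.0014 -0.0008] turn [0.01 0.06 0.19] pos [ 602.1 -174.5  209.2] F [-0.  -0.2 -0. ] w 91.9
```

View pics/w1.png

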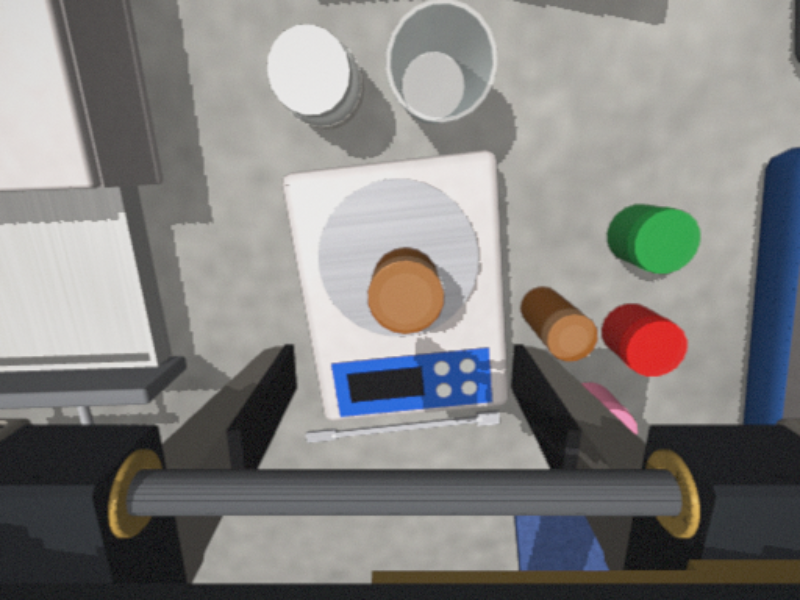

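The wrist view has the lid centred at (406,296), the pan at (400,257) and the tall bottle's lid at (571,335). The fingers straddle the area and nothing is in the way.

Run:
```python
from h import *
import pickle
d=pickle.load(open('d.pkl','rb')); s,t=d['scene'],d['top']; c=pickle.load(open('w1.pkl','rb'));k=.64
for n,w,tp,sc,z in (('lid',(406,296),(525,303),(306,348),110),('pan',(400,257),(517,301),(314,372),60),('tall',(571,335),(593,325),(233,386),80)):
    w,tp,sc=[np.array(x)*k for x in(w,tp,sc)]
    print(n,plane(P(c),w,z),tri(c,t,w,tp),tri(c,s,w,sc))
print('panelR', plane(P(c),np.array((186,362))*k,79))
```

```text
lid [ 603.74722713 -175.43241758] [ 605.55165764 -174.21244506  114.76912903] [ 607.83238883 -174.21500473  120.73374792]
pan [ 618.91683816 -170.41393196] [ 616.89135333 -170.10626896   49.05086132] [ 618.34153011 -171.72593327   61.84152767]
tall [ 571.79675848 -298.23284104] [ 571.81841829 -295.26033979   81.7894229 ] [ 573.46311713 -296.36486213   84.19726885]
panelR [534.416858   -14.56896672]
```

>>> arm_command --pt "1 0.002 0.001 0.02 0 0 0" --pt "1 0.002 0.001 0.045 0 0 0" --pt "1 0.002 0.001 0.07 0 0 0" --pt "1 0.002 0.001 0.09 0 0 0" --pt "1 0.002 0.001 0.105 0 0 0" --pt "1 0.002 0.001 0.118 0 0 0" --pt "1 0.002 0.001 0.128 0 0 0" --pt "1 0.002 0.001 0.135 0 0 0" --pt "1 0.002 0.001 0.139 0 0 0" --pt "1 0.002 0.001 0.139 0 0 0" --pt "1 0.002 0.001 0.139 0 0 0"

```text
time_s: 2.62
ee_pos: [604.8, -175.6, 71.1]
tool_rot: [0.0, 1.0, 0.027, 0.0]
wrist_force: [-0.1, -0.7, -0.0]
grip_width: 0.995
```

Run:
```python
from h import *
go((604,-175.5,70),3)
s=observe();c=capture('wrist'); cv2.imwrite('pics/w2.png',cv2.resize(c['img'][:,:,::-1],(800,600)))
```

```text
t 2.62 shift [-0.0008 -0.0001  0.0011] turn [ 0.01 -0.03  0.1 ] pos [ 604.8 -175.6   71.1] F [-0.1 -0.7 -0. ] w 91.6
```

View pics/w2.png

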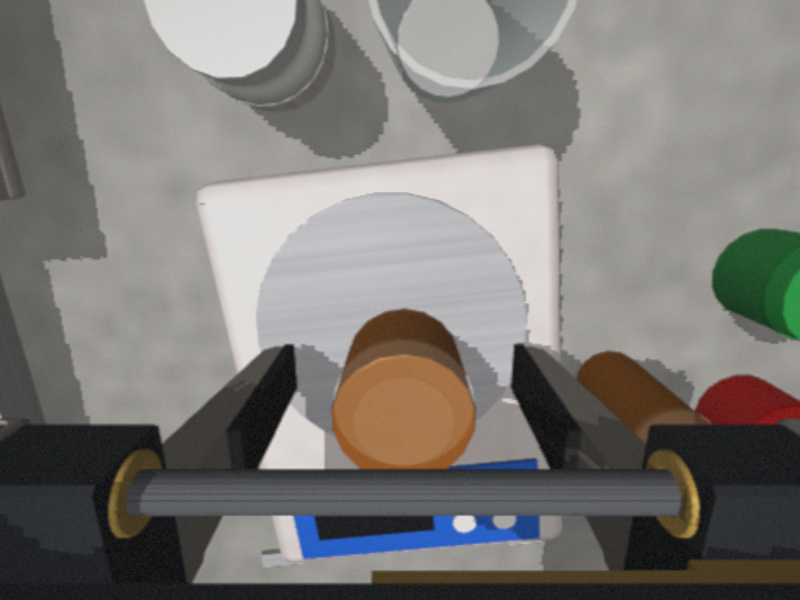

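The bottle sits between the open fingers, with its lid at about (404,417) and the finger midline at column 405.

Run:
```python
from h import *
s=observe();c=capture('wrist')
T=np.eye(4);T[:3,:3]=Rt(s).as_matrix();T[:3,3]=s['ee_pos']
c['world_to_cam']=np.linalg.inv(T@c['T_tool_cam']);M=P(c)
print(plane(M,np.array((404,417))*.64,110),plane(M,np.array((404,353))*.64,110))
print('width mm at lid',np.linalg.norm(plane(M,np.array((333,412))*.64,110)-plane(M,np.array((475,412))*.64,110)))
```

```text
[ 604.09317352 -175.21906576] [ 627.65718558 -173.97435725]
width mm at lid 48.16174305713979
```

>>> arm_command --pt "0.4 0 0 0.001 0 0 0" --pt "0.2 0 0 0.001 0 0 0" --pt "0.15 0 0 0.001 0 0 0" --grip_force 14

```text
time_s: 2.97
ee_pos: [604.7, -175.4, 69.9]
tool_rot: [0.0, 1.0, 0.027, 0.0]
wrist_force: [0.2, 0.3, -0.1]
grip_width: 0.8
```

>>> arm_command --pt "-0.2 0 0 0 0 0 0" --pt "-0.2 0 0 0 0 0 0" --pt "-0.2 0 0 0 0 0 0" --pt "-0.2 0 0 0 0 0 0" --pt "-0.2 0 0 0 0 0 0" --pt "-0.2 0 0 0 0 0 0" --pt "-0.2 0 0 0 0 0 0" --pt "-0.2 0 0 0 0 0 0" --grip_force 14

```text
time_s: 3.63
ee_pos: [604.5, -175.4, 69.6]
tool_rot: [-0.0, 1.0, 0.027, 0.0]
wrist_force: [0.2, 0.1, 1.0]
grip_width: 0.542
```

Run:
```python
from h import *
go((604,-175.5,150),3)
```

```text
t 3.63 shift [-0.0005  0.0001 -0.0804] turn [-0.  -0.   0.1] pos [ 604.5 -175.4   69.6] F [0.2 0.1 1. ] w 49.8
```

>>> arm_command --pt "-0.2 0 0 -0.003 0 0 0" --pt "-0.2 0 0 -0.008 0 0 0" --pt "-0.2 0 0 -0.016 0 0 0" --pt "-0.2 0 0 -0.027 0 0 0" --pt "-0.2 0 0 -0.04 0 0 0" --pt "-0.2 0 0 -0.054 0 0 0" --pt "-0.2 0 0 -0.068 0 0 0" --pt "-0.2 0 0 -0.082 0 0 0" --pt "-0.2 0 0 -0.094 0 0 0" --pt "-0.2 0 0 -0.102 0 0 0" --pt "-0.2 0 0 -0.106 0 0 0" --pt "-0.2 0 0 -0.106 0 0 0"

```text
time_s: 4.63
ee_pos: [605.0, -175.6, 176.9]
tool_rot: [0.0, 1.0, 0.027, 0.001]
wrist_force: [0.7, -0.4, -1.6]
grip_width: 0.541
```

Run:
```python
from h import *
go((540,145,176),3.2)
```

```text
t 4.63 shift [-0.0476 -0.3236  0.0006] turn [ 0.03 -0.1  -0.1 ] pos [ 605.  -175.6  176.9] F [ 0.7 -0.4 -1.6] w 49.8
```

>>> arm_command --pt "-0.2 -0.002 -0.005 -0.001 0 0 0" --pt "-0.2 -0.006 -0.015 -0.002 0 0 0" --pt "-0.2 -0.012 -0.03 -0.004 0 0 0" --pt "-0.2 -0.02 -0.05 -0.006 0 0 0" --pt "-0.2 -0.028 -0.071 -0.008 0 0 0" --pt "-0.2 -0.037 -0.093 -0.01 0 0 0" --pt "-0.2 -0.046 -0.116 -0.012 0 0 0" --pt "-0.2 -0.055 -0.139 -0.014 0 0 0" --pt "-0.2 -0.064 -0.162 -0.014 0 0 0" --pt "-0.2 -0.073 -0.185 -0.014 0 0 0" --pt "-0.2 -0.082 -0.208 -0.014 0 0 0" --pt "-0.2 -0.091 -0.231 -0.014 0 0 0"

```text
time_s: 5.63
ee_pos: [499.1, 52.3, 189.2]
tool_rot: [-0.0, 1.0, 0.027, -0.001]
wrist_force: [-0.0, 0.5, -1.3]
grip_width: 0.54
```

>>> arm_command --pt "-0.2 -0.009 -0.023 0 0 0 0" --pt "-0.2 -0.017 -0.043 0 0 0 0" --pt "-0.2 -0.024 -0.06 0 0 0 0" --pt "-0.2 -0.03 -0.074 0 0 0 0" --pt "-0.2 -0.034 -0.084 0 0 0 0" --pt "-0.2 -0.037 -0.092 0 0 0 0" --pt "-0.2 -0.037 -0.092 0 0 0 0" --pt "-0.2 -0.037 -0.092 0 0 0 0"

```text
time_s: 6.3
ee_pos: [459.0, 140.4, 189.5]
tool_rot: [0.0, 1.0, 0.028, -0.0]
wrist_force: [1.1, -0.4, -1.4]
grip_width: 0.545
```

```bash
cat >> h.py <<'E'
import pickle
def wrist(n):
    s=observe();c=capture('wrist'); cv2.imwrite(f'pics/{n}.png',cv2.resize(c['img'][:,:,::-1],(800,600)))
    T=np.eye(4);T[:3,:3]=Rt(s).as_matrix();T[:3,3]=s['ee_pos']
    c['world_to_cam']=np.linalg.inv(T@c['T_tool_cam']); pickle.dump(c,open(n+'.pkl','wb')); return c
E
python3 - <<'E'
from h import *
go((540,145,176),3.2)
wrist('w3')
E
```

```text
t 6.3 shift [ 0.0811 -0.0001  0.0135] turn [ 0.01  0.   -0.04] pos [459.  140.4 189.5] F [ 1.1 -0.4 -1.4] w 50.2
```

View pics/w3.png

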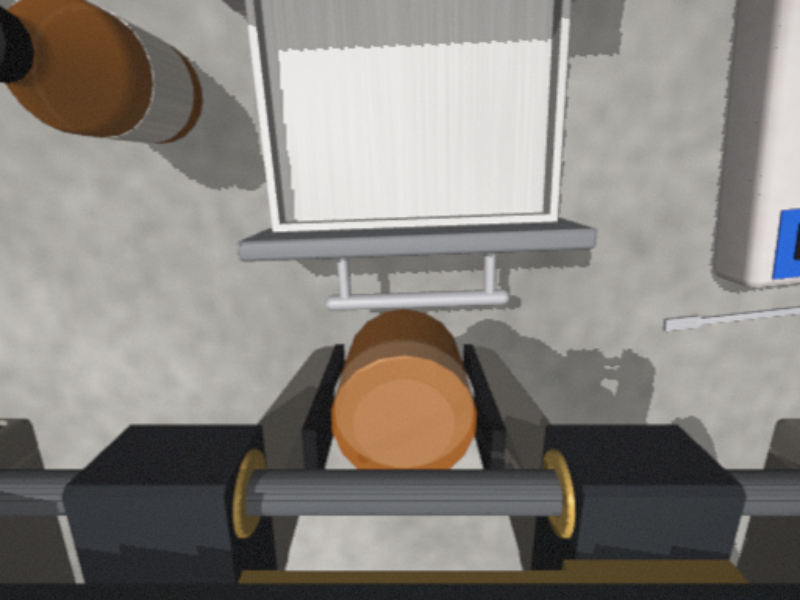

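The bottle is held upright. The handle bar runs (332,303)–(505,298). The panel's top face has its front edge at (240,259)–(595,246) and its rear edge at (240,243)–(595,230). The tray floor's front edge is at about (292,220)–(547,212).

Run:
```python
from h import *
c=pickle.load(open('w3.pkl','rb'));M=P(c);k=.64
d=pickle.load(open('d.pkl','rb'));t=d['top']
for n,p,z in (('hL',(332,303),61),('hR',(505,298),61),('pfL',(240,259),79),('pfR',(595,246),79),('prL',(240,243),79),('prR',(595,230),79),('flL',(292,220),18),('flR',(547,212),18),('rimR top',(569,20),37),('rimR2',(558,213),37),('rimL',(250,20),37),('rimL2',(272,222),37)):
    print(n,plane(M,np.array(p)*k,z).round(1))
print(tri(c,t,np.array((332,303))*k,np.array((313,396))*k),tri(c,t,np.array((505,298))*k,np.array((382,393))*k))
# wrist line-of-sight height check of panel right end
print(tri(c,t,np.array((595,240))*k,np.array((411,369))*k))
```

```text
hL [444.2 191.3]
hR [454.5  68.4]
pfL [476.8 248.5]
pfR [497.6  19.2]
prL [487.3 248. ]
prR [507.8  21. ]
flL [496.1 229.2]
flR [512.7  33.3]
rimR top [636.5  43.3]
rimR2 [513.9  31.4]
rimL [625.5 249.3]
rimL2 [496.3 239.2]
[448.99192737 188.01177458  75.59663873] [454.34383353  68.88767859  61.84252444]
[497.41401221  17.71766806  72.7533444 ]
```

>>> arm_command --pt "-0.2 0.004 0 0 0 0 -0.2" --pt "-0.2 0.013 0.001 0 0 0 -0.4" --pt "-0.2 0.027 0.002 0 0 0 -0.7" --pt "-0.2 0.043 0.003 0 0 0 -1" --pt "-0.2 0.06 0.004 0 0 0 -1.3" --pt "-0.2 0.076 0.005 0 0 0 -1.6" --pt "-0.2 0.089 0.006 0 0 0 -1.8" --pt "-0.2 0.098 0.007 0 0 0 -1.8" --pt "-0.2 0.103 0.007 0 0 0 -1.8" --pt "-0.2 0.104 0.007 0 0 0 -1.8" --pt "-0.2 0.104 0.007 0 0 0 -1.8"

```text
time_s: 7.27
ee_pos: [563.4, 138.6, 189.3]
tool_rot: [0.0, 0.999, 0.043, -0.0]
wrist_force: [0.4, -0.3, -1.2]
grip_width: 0.536
```

>>> arm_command --pt "-0.2 0 0 0.004 0 0 0" --pt "-0.2 0 0 0.012 0 0 0" --pt "-0.2 0 0 0.024 0 0 0" --pt "-0.2 0 0 0.04 0 0 0" --pt "-0.2 0 0 0.056 0 0 0" --pt "-0.2 0 0 0.072 0 0 0" --pt "-0.2 0 0 0.086 0 0 0" --pt "-0.2 0 0 0.096 0 0 0" --pt "-0.2 0 0 0.102 0 0 0" --pt "-0.2 0 0 0.104 0 0 0" --pt "-0.2 0 0 0.104 0 0 0"

```text
time_s: 8.18
ee_pos: [563.2, 138.8, 85.2]
tool_rot: [0.0, 0.999, 0.043, -0.0]
wrist_force: [-0.2, -0.1, -0.7]
grip_width: 0.543
```

Run:
```python
from h import *
go((563,139,28),5)
c=capture('scene');t=capture('top')
im=np.vstack([np.hstack([cv2.resize(x['img'][v:v+140,u:u+190,::-1],None,fx=2.1,fy=2.1,interpolation=2) for x,u,v in((c,200,110),(t,140,140))])])
cv2.imwrite('pics/p1.png',im)
```

```text
t 8.18 shift [-0.0002 -0.0002  0.0572] turn [ 0.01  0.04 -0.09] pos [563.2 138.8  85.2] F [-0.2 -0.1 -0.7] w 49.9
```

View pics/p1.png

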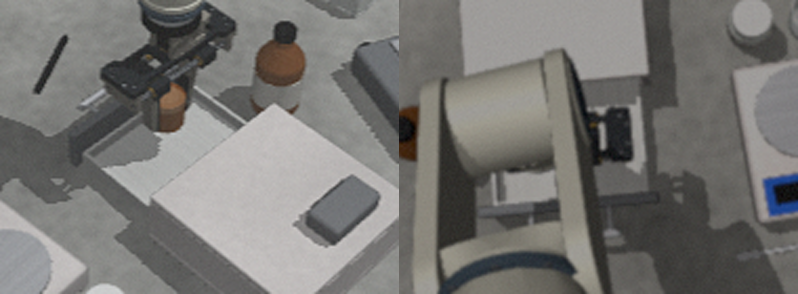

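The bottle is above the tray, between the panel and the unit, with clear space round the gripper. Next I lower it.

>>> arm_command --pt "-0.2 0 0 0.006 0 0 0" --pt "-0.2 0 0 0.016 0 0 0" --pt "-0.2 0 0 0.028 0 0 0" --pt "-0.2 0 0 0.038 0 0 0" --pt "-0.2 0 0 0.045 0 0 0" --pt "-0.2 0 0 0.049 0 0 0" --pt "-0.2 0 0 0.051 0 0 0" --pt "-0.2 0 0 0.052 0 0 0" --pt "-0.2 0 0 0.053 0 0 0" --pt "-0.2 0 0 0.054 0 0 0" --pt "-0.2 0 0 0.055 0 0 0" --pt "-0.2 0 0 0.055 0 0 0"

```text
time_s: 9.28
ee_pos: [563.6, 138.9, 30.7]
tool_rot: [-0.0, 0.999, 0.043, 0.0]
wrist_force: [-0.5, 0.0, -1.7]
grip_width: 0.54
```

>>> arm_command --pt "-0.2 0 0 0.001 0 0 0" --pt "-0.2 0 0 0.001 0 0 0"

```text
time_s: 9.45
ee_pos: [563.5, 138.8, 29.6]
tool_rot: [-0.0, 0.999, 0.043, 0.0]
wrist_force: [-0.7, 0.2, -1.7]
grip_width: 0.536
```

>>> arm_command --pt "-0.2 0 0 0.001 0 0 0" --pt "-0.2 0 0 0.001 0 0 0"

```text
time_s: 9.62
ee_pos: [563.4, 138.8, 28.5]
tool_rot: [0.0, 0.999, 0.043, -0.0]
wrist_force: [0.1, -0.1, 0.0]
grip_width: 0.541
```

>>> arm_command --pt "-0.2 0 0 0.0005 0 0 0" --pt "-0.2 0 0 0.0005 0 0 0"

```text
time_s: 9.78
ee_pos: [563.5, 138.8, 28.0]
tool_rot: [-0.0, 0.999, 0.043, -0.0]
wrist_force: [0.6, -0.3, -0.4]
grip_width: 0.539
```

>>> arm_command --pt "-0.2 0 0 0.0005 0 0 0" --pt "-0.2 0 0 0.0005 0 0 0"

```text
time_s: 9.95
ee_pos: [563.5, 138.9, 27.6]
tool_rot: [-0.0, 0.999, 0.043, 0.0]
wrist_force: [1.0, -0.4, -0.8]
grip_width: 0.541
```

>>> arm_command --pt "-0.2 0 0 0.0006 0 0 0" --pt "-0.2 0 0 0.0006 0 0 0" --pt "-0.2 0 0 0.0006 0 0 0"

```text
time_s: 10.2
ee_pos: [563.8, 138.9, 27.5]
tool_rot: [-0.0, 0.999, 0.043, 0.0]
wrist_force: [-0.6, -1.0, 6.1]
grip_width: 0.546
```

>>> arm_command --pt "-0.2 0 0 0.0006 0 0 0" --pt "-0.2 0 0 0.0006 0 0 0" --pt "-0.2 0 0 0.0006 0 0 0"

```text
time_s: 10.45
ee_pos: [564.4, 138.9, 27.5]
tool_rot: [-0.0, 0.999, 0.043, 0.001]
wrist_force: [-1.5, -0.5, 9.5]
grip_width: 0.54
```

>>> arm_command --pt "-0.2 0 0 -0.0006 0 0 0" --pt "-0.2 0 0 -0.0008 0 0 0" --pt "0.15 0 0 -0.0008 0 0 0" --pt "0.2 0 0 -0.0008 0 0 0" --pt "0.3 0 0 -0.0008 0 0 0" --pt "0.4 0 0 -0.0008 0 0 0" --pt "0.5 0 0 -0.0008 0 0 0" --pt "0.6 0 0 -0.0008 0 0 0" --pt "0.7 0 0 -0.0008 0 0 0" --pt "0.8 0 0 -0.0008 0 0 0" --pt "0.8 0 0 -0.0008 0 0 0" --pt "0.8 0 0 -0.0008 0 0 0"

```text
time_s: 11.45
ee_pos: [563.5, 138.9, 27.2]
tool_rot: [-0.0, 0.999, 0.043, 0.0]
wrist_force: [-0.4, -0.6, 0.2]
grip_width: 0.903
```

Run:
```python
from h import *
go((563,139,190),5)
```

```text
t 11.45 shift [-0.0005 -0.0002 -0.1628] turn [-0.  -0.  -0.1] pos [563.5 138.9  27.2] F [-0.4 -0.6  0.2] w 83.0
```

>>> arm_command --pt "0.8 0 0 -0.004 0 0 0" --pt "0.8 0 0 -0.012 0 0 0" --pt "0.8 0 0 -0.024 0 0 0" --pt "0.8 0 0 -0.04 0 0 0" --pt "0.8 0 0 -0.06 0 0 0" --pt "0.8 0 0 -0.08 0 0 0" --pt "0.8 0 0 -0.1 0 0 0" --pt "0.8 0 0 -0.12 0 0 0" --pt "0.8 0 0 -0.14 0 0 0" --pt "0.8 0 0 -0.155 0 0 0" --pt "0.8 0 0 -0.162 0 0 0"

```text
time_s: 12.37
ee_pos: [564.7, 139.1, 192.8]
tool_rot: [-0.0, 0.999, 0.043, 0.002]
wrist_force: [0.5, -0.1, 0.2]
grip_width: 0.898
```

>>> arm_command --pt "-1 -0.01 0 0 0 0 0" --pt "-1 -0.03 0 0 0 0 0" --pt "-1 -0.055 0 0 0 0 0" --pt "-1 -0.08 0 0 0 0 0" --pt "-1 -0.105 0 0 0 0 0" --pt "-1 -0.125 0 0 0 0 0" --pt "-1 -0.14 0 0 0 0 0" --pt "-1 -0.148 0 0 0 0 0" --pt "-1 -0.15 0 0 0 0 0" --pt "-1 -0.15 0 0 0 0 0" --pt "-1 -0.15 0 0 0 0 0"

```text
time_s: 13.28
ee_pos: [414.7, 126.1, 189.2]
tool_rot: [-0.0, 0.999, 0.043, 0.0]
wrist_force: [-0.2, -0.4, 0.1]
grip_width: 0.124
```

Run:
```python
from h import *
go((419,127.5,46),5)
wrist('w4')
```

```text
t 13.28 shift [ 0.0043 -0.001   0.1432] turn [-0.   -0.03 -0.1 ] pos [414.7 126.1 189.2] F [-0.2 -0.4  0.1] w 11.4
```

View pics/w4.png

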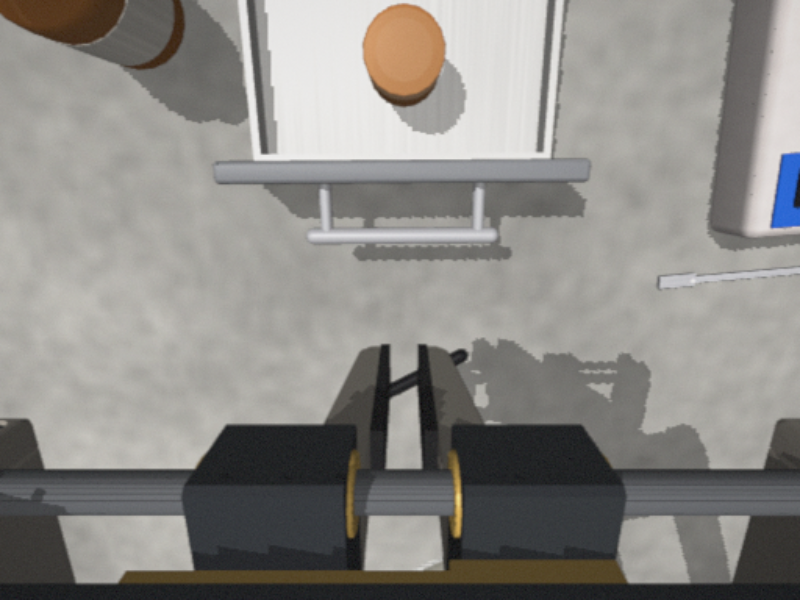

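The bottle stands upright in the tray, with its lid at (404,47). The handle bar runs (309,236)–(496,236), level in the image, so the tool is square to the drawer. Next I compute the handle position and lower the shut fingers in front of it.

Run:
```python
from h import *
c=pickle.load(open('w4.pkl','rb'));M=P(c);w=pickle.load(open('w3.pkl','rb'));k=.64
for p,q in (((309,236),(332,303)),((496,236),(505,298))): print(plane(M,np.array(p)*k,61),tri(c,w,np.array(p)*k,np.array(q)*k))
print(plane(M,np.array((404,47))*k,68))
```

```text
[445.08235183 193.98350731] [447.40421914 190.58226996  72.41355223]
[455.76078614  66.87850466] [456.46301447  69.17198724  67.40106907]
[563.3892203  138.93308565]
```

>>> arm_command --pt "-1 0 -0.001 0.006 0 0 0" --pt "-1 0 -0.001 0.02 0 0 0" --pt "-1 0 -0.001 0.04 0 0 0" --pt "-1 0 -0.001 0.06 0 0 0" --pt "-1 0 -0.001 0.08 0 0 0" --pt "-1 0 -0.001 0.1 0 0 0" --pt "-1 0 -0.001 0.118 0 0 0" --pt "-1 0 -0.001 0.132 0 0 0" --pt "-1 0 -0.001 0.14 0 0 0" --pt "-1 0 -0.001 0.143 0 0 0" --pt "-1 0 -0.001 0.143 0 0 0"

```text
time_s: 14.25
ee_pos: [413.8, 126.9, 45.5]
tool_rot: [0.0, 0.999, 0.043, -0.001]
wrist_force: [-0.1, -0.1, -0.7]
grip_width: 0.006
```

>>> arm_command --pt "-1 0.004 0 0 0 0 0" --pt "-1 0.009 0 0 0 0 0" --pt "-1 0.013 0 0 0 0 0" --pt "-1 0.015 0 0 0 0 0" --pt "-1 0.016 0 0 0 0 0" --pt "-1 0.017 0 0 0 0 0" --pt "-1 0.018 0 0 0 0 0" --pt "-1 0.019 0 0 0 0 0" --pt "-1 0.02 0 0 0 0 0" --pt "-1 0.021 0 0 0 0 0" --pt "-1 0.022 0 0 0 0 0" --pt "-1 0.023 0 0 0 0 0"

```text
time_s: 15.25
ee_pos: [436.4, 128.9, 46.1]
tool_rot: [0.0, 0.999, 0.043, -0.001]
wrist_force: [-1.8, -0.1, 0.8]
grip_width: 0.006
```

>>> arm_command --pt "-1 0.001 0 0 0 0 0" --pt "-1 0.002 0 0 0 0 0" --pt "-1 0.003 0 0 0 0 0" --pt "-1 0.004 0 0 0 0 0" --pt "-1 0.005 0 0 0 0 0" --pt "-1 0.006 0 0 0 0 0"

```text
time_s: 15.75
ee_pos: [442.8, 129.5, 46.1]
tool_rot: [0.0, 0.999, 0.043, -0.0]
wrist_force: [-2.1, 0.1, 0.7]
grip_width: 0.004
```

>>> arm_command --pt "-1 0.0015 0 0 0 0 0" --pt "-1 0.0035 0 0 0 0 0" --pt "-1 0.006 0 0 0 0 0" --pt "-1 0.009 0 0 0 0 0" --pt "-1 0.0125 0 0 0 0 0" --pt "-1 0.016 0 0 0 0 0" --pt "-1 0.0195 0 0 0 0 0" --pt "-1 0.023 0 0 0 0 0" --pt "-1 0.0265 0 0 0 0 0" --pt "-1 0.03 0 0 0 0 0" --pt "-1 0.0335 0 0 0 0 0" --pt "-1 0.037 0 0 0 0 0"

```text
time_s: 16.75
ee_pos: [480.1, 132.7, 46.2]
tool_rot: [-0.0, 0.999, 0.043, -0.0]
wrist_force: [-2.3, 1.7, -0.8]
grip_width: 0.005
```

>>> arm_command --pt "-1 0.0035 0 0 0 0 0" --pt "-1 0.007 0 0 0 0 0" --pt "-1 0.0105 0 0 0 0 0" --pt "-1 0.014 0 0 0 0 0" --pt "-1 0.0175 0 0 0 0 0" --pt "-1 0.021 0 0 0 0 0" --pt "-1 0.0245 0 0 0 0 0" --pt "-1 0.028 0 0 0 0 0" --pt "-1 0.0315 0 0 0 0 0" --pt "-1 0.035 0 0 0 0 0" --pt "-1 0.0385 0 0 0 0 0" --pt "-1 0.042 0 0 0 0 0"

```text
time_s: 17.75
ee_pos: [521.9, 136.3, 46.2]
tool_rot: [0.0, 0.999, 0.043, -0.0]
wrist_force: [-1.5, 1.9, -0.2]
grip_width: 0.007
```

>>> arm_command --pt "-1 0.0035 0 0 0 0 0" --pt "-1 0.007 0 0 0 0 0" --pt "-1 0.0105 0 0 0 0 0" --pt "-1 0.014 0 0 0 0 0" --pt "-1 0.0175 0 0 0 0 0" --pt "-1 0.021 0 0 0 0 0" --pt "-1 0.024 0 0 0 0 0" --pt "-1 0.027 0 0 0 0 0" --pt "-1 0.0295 0 0 0 0 0" --pt "-1 0.0315 0 0 0 0 0" --pt "-1 0.033 0 0 0 0 0" --pt "-1 0.034 0 0 0 0 0"

```text
time_s: 18.75
ee_pos: [555.6, 139.2, 46.2]
tool_rot: [-0.0, 0.999, 0.043, 0.0]
wrist_force: [-2.4, 1.5, -0.3]
grip_width: 0.005
```

Run:
```python
from h import *
go((584,142,46),5)
c=capture('scene');t=capture('top')
im=np.vstack([np.hstack([cv2.resize(x['img'][v:v+140,u:u+190,::-1],None,fx=2.1,fy=2.1,interpolation=2) for x,u,v in((c,200,110),(t,140,140))])])
cv2.imwrite('pics/p2.png',im)
```

```text
t 18.75 shift [ 0.0285 -0.0004  0.0002] turn [ 0.  -0.  -0.1] pos [555.6 139.2  46.2] F [-2.4  1.5 -0.3] w 0.5
```

View pics/p2.png

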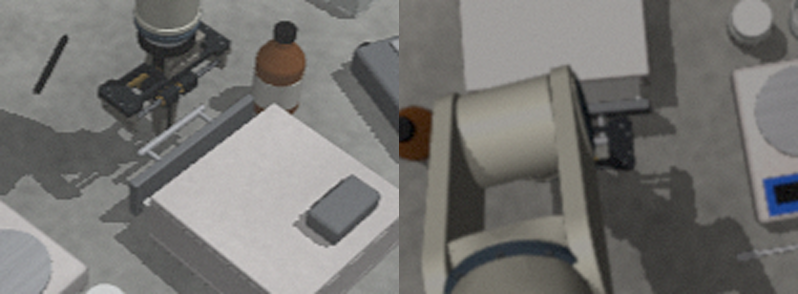

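The drawer is nearly shut, with about 20–35 mm to go, and the push is steady at about 2 N. I'll go more slowly from here.

>>> arm_command --pt "-1 0.0013 0 0 0 0 0" --pt "-1 0.0026 0 0 0 0 0" --pt "-1 0.0039 0 0 0 0 0" --pt "-1 0.0052 0 0 0 0 0" --pt "-1 0.0065 0 0 0 0 0" --pt "-1 0.0078 0 0 0 0 0" --pt "-1 0.0091 0 0 0 0 0" --pt "-1 0.0104 0 0 0 0 0" --pt "-1 0.0117 0 0 0 0 0" --pt "-1 0.013 0 0 0 0 0" --pt "-1 0.0143 0 0 0 0 0" --pt "-1 0.0156 0 0 0 0 0"

```text
time_s: 19.85
ee_pos: [571.1, 140.5, 46.2]
tool_rot: [-0.0, 0.999, 0.043, 0.0]
wrist_force: [-2.0, 0.4, 0.2]
grip_width: 0.006
```

>>> arm_command --pt "-1 0.001 0 0 0 0 0" --pt "-1 0.002 0 0 0 0 0" --pt "-1 0.003 0 0 0 0 0" --pt "-1 0.004 0 0 0 0 0" --pt "-1 0.005 0 0 0 0 0" --pt "-1 0.006 0 0 0 0 0"

```text
time_s: 20.35
ee_pos: [577.0, 141.0, 46.2]
tool_rot: [-0.0, 0.999, 0.043, 0.0]
wrist_force: [-1.8, 0.9, 0.1]
grip_width: 0.007
```

>>> arm_command --pt "-1 0.001 0 0 0 0 0" --pt "-1 0.002 0 0 0 0 0" --pt "-1 0.003 0 0 0 0 0" --pt "-1 0.004 0 0 0 0 0"

```text
time_s: 20.68
ee_pos: [581.0, 141.4, 46.2]
tool_rot: [-0.0, 0.999, 0.043, -0.0]
wrist_force: [-2.2, 1.8, -0.2]
grip_width: 0.005
```

>>> arm_command --pt "-1 0.001 0 0 0 0 0" --pt "-1 0.002 0 0 0 0 0" --pt "-1 0.003 0 0 0 0 0"

```text
time_s: 20.93
ee_pos: [584.0, 141.6, 46.2]
tool_rot: [-0.0, 0.999, 0.043, 0.0]
wrist_force: [-1.3, 1.0, 0.7]
grip_width: 0.003
```

>>> arm_command --pt "-1 0.001 0 0 0 0 0" --pt "-1 0.002 0 0 0 0 0" --pt "-1 0.003 0 0 0 0 0"

```text
time_s: 21.18
ee_pos: [584.4, 141.6, 45.9]
tool_rot: [0.0, 0.999, 0.043, -0.003]
wrist_force: [-14.8, 1.8, 9.9]
grip_width: 0.006
```

>>> arm_command --pt "-1 0.001 0 0 0 0 0" --pt "-1 0.002 0 0 0 0 0" --pt "-1 0.003 0 0 0 0 0"

```text
time_s: 21.43
ee_pos: [584.5, 141.5, 45.6]
tool_rot: [0.001, 0.999, 0.043, -0.005]
wrist_force: [-22.7, 0.8, 17.6]
grip_width: 0.002
```

Run:
```python
from h import *
go((584,142,46),5)
c=capture('scene')
cv2.imwrite('pics/p3.png',cv2.resize(c['img'][110:250,200:390,::-1],None,fx=4,fy=4,interpolation=2))
```

```text
t 21.43 shift [-0.0005 -0.0005 -0.0004] turn [ 0.03  0.62 -0.12] pos [584.5 141.5  45.6] F [-22.7   0.8  17.6] w 0.2
```

View pics/p3.png

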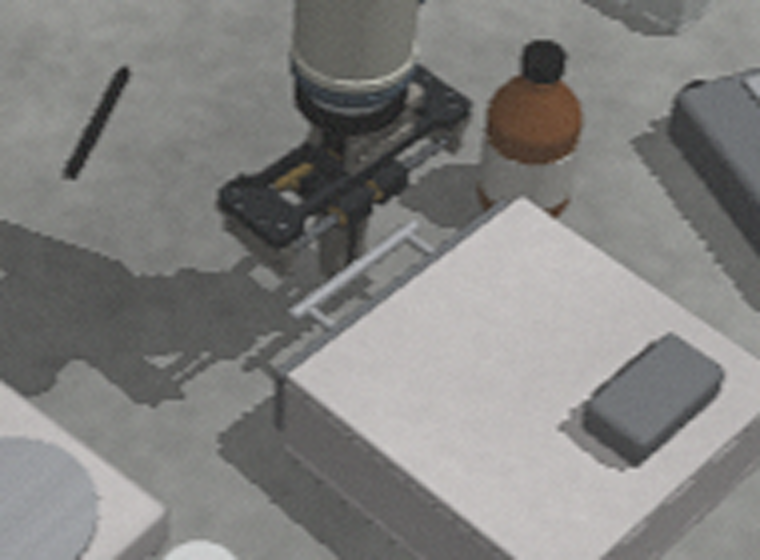

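The panel is flush with the unit, and the force rose at the stop after about 149 mm of travel. I back off and then rise clear.

>>> arm_command --pt "-1 -0.003 0 0 0 0 0" --pt "-1 -0.006 0 0 0 0 0" --pt "-1 -0.012 0 0 0 0 0" --pt "-1 -0.025 0 0 0 0 0" --pt "-1 -0.045 0 0 0 0 0" --pt "-1 -0.065 0 0 0 0 0" --pt "-1 -0.085 0 0 -0.01 0 0" --pt "-1 -0.1 0 -0.04 0 0 0" --pt "-1 -0.11 0 -0.07 0 0 0" --pt "-1 -0.12 0 -0.1 0 0 0" --pt "-1 -0.125 0 -0.13 0 0 0" --pt "-1 -0.13 0 -0.15 0 0 0"

```text
time_s: 22.48
ee_pos: [461.2, 131.1, 199.3]
tool_rot: [-0.0, 0.999, 0.043, 0.002]
wrist_force: [0.4, 0.7, 0.3]
grip_width: 0.006
```

>>> arm_command --pt "-1 -0.005 0 -0.005 0 0 0" --pt "-1 -0.005 0 -0.005 0 0 0" --pt "-1 -0.005 0 -0.005 0 0 0" --pt "-1 -0.005 0 -0.005 0 0 0"

```text
time_s: 22.82
ee_pos: [454.9, 130.4, 199.8]
tool_rot: [0.0, 0.999, 0.043, -0.001]
wrist_force: [-0.1, -1.0, 0.5]
grip_width: 0.004
```

Run:
```python
from h import *
go((584,142,46),5)
c=capture('scene')
cv2.imwrite('pics/p4.png',cv2.resize(c['img'][:,:,::-1],(800,600)))
```

```text
t 22.82 shift [ 0.1298 -0.0006  0.1536] turn [ 0.02  0.09 -0.1 ] pos [454.9 130.4 199.8] F [-0.1 -1.   0.5] w 0.3
```

View pics/p4.png

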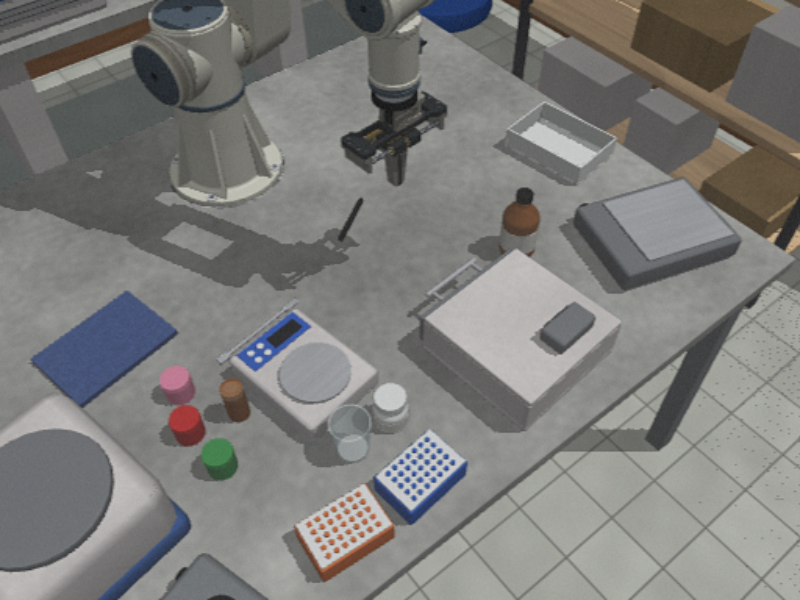

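The drawer is shut, with its handle at (455,285). The balance pan is empty, everything else stands where it was, and the arm is clear.

```bash
python3 -c "
from bench import job_done; print(job_done())"
```

```text
the job is handed in; nothing more can be done
None
```

The squat bottle is in the drawer, released, and the drawer is fully shut. The job was handed in at about 23 s of the 61 s allowed.

- **Bottle:** I gripped it at 14 N and lowered it onto the tray until the contact force rose. That force reached about 9.5 N, and I eased it off before opening the fingers. The wrist camera then showed it standing upright at (563, 139), within about 1 mm of the point I aimed for.
- **Drawer:** I pushed it by the handle with shut fingers at about 2 N, slowing to 12 mm/s near the end. It met the stop after about 149 mm. The wrist force there reached about 23 N horizontally and 18 N vertically before I backed off.
- **Final checks:** In the last scene picture the drawer panel is flush with the unit and the balance pan is empty. The other glassware looks unmoved, and the arm is clear of everything.
- **Disagreements:**
  - The bottle lid triangulated 5–11 mm above its stated height, and the handle came out between 9 mm below and 15 mm above. I used the stated heights, and contact with the tray floor agreed with them.
  - The first overhead estimate put the drawer's angle at about 3°, but the close view gave 5°, which I used.
- **Not checked:** I could not see the bottle once the drawer was shut. The steady push force gave no sign of it catching or tipping.

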